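# Uncover the ball inlet and latch the coupler on it

## Robot

A 6-joint arm with a two-finger parallel gripper is mounted at the origin on the work surface. World frame = base frame: x ahead of the robot, y to its left, z up, the work surface at z = 0. Lengths are in m, angles in rad, forces in N, time in s.
With the tool pointing down it reaches from about 0.35 to 0.975 m from the base axis. Payload 4.9 kg.
Tool frame: the origin (TCP) lies at the very end of the fingers, on their centre line; the grasp point (between the pads) lies 19 mm behind it; x points along the fingers, y is the direction in which the jaws open and shut, and the axes are right-handed (so a half turn about x gives the same grasp; the last joint's range is limited). The gripper opens to 85 mm and grips with 20 to 120 N. Pads are 22 mm wide; open, the fingers measure 114 mm over their backs; the gripper's body (76 mm by 85 mm) begins 54 mm behind the grasp point. The pads swing forward as they close: fully open they stand 13 mm farther back than shut.
Start: joints at [-1.245, 0.053, 1.613, -0, 1.476, -0.119], TCP at [0.269, -0.564, 0.231] pointing down, gripper open.
Joint ranges: [-3.01, 3.01], [-1.01, 2.22], [0.06, 2.58], [-1.02, 4.17], [0.09, 2.62], [-3.14, 3.14]. Speed limits (rad/s): [2.57, 2.57, 3.14, 3.14, 3.14, 3.14].

## Interface

Orientations are given as a rotation vector (axis times angle).
In Python, from station import ctrl gives the robot as it stands. The module is installed in compiled form; this text tells all that it offers.
- The arm moves only by the shell command python3 -m handwheel 'ROWS' [FORCE]. ROWS is JSON, one flat list of numbers, 7 for each row, row after row: the opening, from 0 (shut) to 1 (fully open), then the shift along the tool's x, y, z in m, then the turn, a rotation vector about the tool's x, y, z in degrees. A call has 1 to 12 rows; each row is the pose to reach, as a shift and turn from the pose commanded when the call began, along the tool's axes at that moment; what a row does not reach only later rows make up. A row lasts 1/12 s, in which the tool goes at most 41.7 mm and 7.16 degrees, less where a joint would pass 70% of its speed; a pose out of reach is approached as far as the arm can. A call with a gripper value outside its range is refused whole. The fingers move at their own pace and stop on an object; FORCE is the grip in N (left out, the last holds). Time passes only in rows, so rows that repeat a pose let the fingers close. It gives the time, the measured TCP pose, the force and the opening at its end, in the units of the state.
- ctrl.get_obs(): the state, without advancing time (a new reading comes with each control period).
- ctrl.get_image(name): name is "scene" or "top"; returns (picture, depth): 480x640x3 uint8, blue, green, red; 480x640 float32, m along the optical axis (not along the pixel's ray), 0 where there is no reading.
- ctrl.camera_params(name): a dict with "fov_y" (degrees; the focal length in pixels is half the picture's height over the tangent of half this angle, whatever the lens; pixels are square), "cx", "cy" (the principal point, pixels), "R" (3x3) and "t" (3): a world point X has camera coordinates R X + t. Camera axes: x right, y down, z forward; pixel columns grow to the right and rows downward; lengths in m; the calibration is good to about 2 mm. A picture is of the moment at which its call begins. camera_params takes no time and is no camera call.
- ctrl.finish_job(): hands the job in, once; it reports no verdict.
The state is a dict: "t": time; "q": joint angles; "dq": joint speeds; "effort": joint torques, N m; "tool_pos": TCP position; "tool_rot": TCP orientation; "contact_force": force on the tool from outside, world axes, zero at the start; "wrist_torque": the same for the moment, N m; "opening": finger opening in m.
Only numpy, scipy, OpenCV 4.12 (cv2) and the standard library are available. Lean on these libraries where they do the work, as an engineer would, in place of code of your own. Each camera call takes 0.05 s, during which the arm holds its last target.

## Task

On the sloping deck of the grey inlet console, swing the blue dust cover all the way aside on its pin, up to its stop, to uncover the steel ball inlet. Then set the black coupler on the ball with its orange lever still raised, so that it lies flat on the deck with its tongue pointing down the slope, and only then press the lever fully down and let go. Do not drop or force anything on the console, and leave the jar, the beaker and the tray where they are.

Things in the scene. Friction and masses are not known exactly. Their poses are not given: they have to be found in the camera images.
- ball (a point): Centre of the steel ball (32 mm diameter, on a stalk 18 mm thick) on the grey console's sloping deck, 22 mm above the deck surface along its normal. Axes: x up the slope (the deck falls to the robot's left), y level along the deck, away from the robot, z the deck's outward normal, leaning 30 degrees from vertical to the robot's left. Hidden under the blue cover at the start.
- deck_foot (a point): Point of the deck surface under the ball, 90 mm above the table; axes as the ball's. The deck is a flat fixed plate 250 mm wide (ball in the middle), reaching 130 mm down and 110 mm up the slope from here. The console is rigid and does not give: stop by feel; an impact or push above 150 N on it counts as forcing.
- cover_pin (a point): Top of the steel pin (16 mm thick) on which the cover pivots, 75 mm up the slope from the ball, 47 mm above the deck surface; axes as the deck's. The pivot axis is the deck's normal.
- cover (a joint): Angle (rad) of the cover: 0 = shut, pointing down the slope over the ball; grows as its knob swings towards the robot (deck -y, counter-clockwise from above) to a fixed stop at 1.65. Starts at 0 to 0.2. Needs 2 to 3 N at the knob; stays where left. Blue plate 58 mm wide, reaching 105 mm from the pin, 42 to 47 mm above the deck; its end skirt hangs to 10 mm above the deck.
- cover_knob (a point): White round knob upright on the cover, 18 mm diameter, 34 mm tall (47 to 81 mm above the deck surface along its normal), 90 mm from the pin's axis. This point: on the knob's axis, 67 mm above the deck. Axes turn with the cover: x from knob to pin, z the deck's normal.
- socket (a point): Loose black coupler, 0.3 to 0.5 kg: block 56 (x) by 52 (y) by 48 mm tall with a round socket (38 mm diameter, 40 deep) open underneath. Point on the socket's axis, 22 mm above the underside; it meets the ball's centre when the coupler lies flat on the deck over the ball. z out of the top, x towards the tongue. Starts flat on the table. Plain sides (y = -26, +26 mm) to grasp.
- tongue_end (a point): Middle of the end face of the coupler's tongue, 112 mm from the socket's axis along +x, 6 mm above the underside. Tongue 26 mm wide, 12 mm thick, its underside level with the block's. Whole coupler 140 mm long. Axes as the socket's.
- lever_pad (a point): Middle of the upper face of the orange lever's pad (32 long, 34 wide, 8 mm thick), 62 mm from the lever's hinge. The hinge runs along the coupler's y, 36 mm along +x from the socket's axis, 25 mm above the coupler's underside. Axes as the coupler's at lever 0, turning with the lever.
- lever (a joint): Angle (rad) of the orange latch lever: near 0 = raised, sloping 0.6 rad up from over the tongue (starts 0 to 0.1); grows as the pad is pressed down, to a firm stop at 0.6, parallel to the tongue, its upper face then 29 mm above the coupler's underside. Takes about 2 N at the pad; stays where left.
- amber_jar: Bystander: amber jar, blue cap, 68 mm diameter, 100 mm tall; origin at the centre of its underside.
- beaker: Bystander: clear beaker, 70 mm diameter, 85 mm tall; origin at the centre of its underside.
- vial_tray: Bystander: white divided tray 100 x 160 x 45 mm; origin at the centre of its underside.
Things that resemble listed ones, but are neither listed nor needed, are in the scene too. Leave any yellow look-alike of the part that bears socket alone.

How it is judged:
By the outcome, as a careful person would: the job done as asked, in the order asked, and still so for the second after the job is handed in, with the robot touching nothing.
It also fails if it takes over 72 s, if anything falls off the work surface, if the arm or the gripper's body presses on something with over 40 N, if the wrist force passes 120 N, or if a joint passes its speed limit or range.

## Working session

There is one attempt and no reset: what is moved stays moved. The work goes in short steps, Python scripts to look and compute and a shell command to move; the robot and the scene stay as the last step left them, time stands still between calls to the robot, and variables do not carry over. Pictures are saved under pics/ and viewed, and the job is handed in when it is done.

```bash
mkdir -p pics; ls; python3 - <<'E'
from station import ctrl
import cv2
for n in ["scene","top"]:
    im,d=ctrl.get_image(n); cv2.imwrite(f"pics/{n}0.png",im)
    import numpy as np; np.save(f"/tmp/{n}0.npy",d)
    print(n,ctrl.camera_params(n))
o=ctrl.get_obs(); print(o)
E
```

```text
pics
scene {'fov_y': 51.480072895076276, 'cx': 319.8576480005367, 'cy': 240.79831531917264, 'R': array([[ 0.21029387,  0.97757097,  0.0114667 ],
       [ 0.83130333, -0.17263174, -0.52833045],
       [-0.51450099,  0.12063696, -0.8489614 ]]), 't': array([-0.1011078 , -0.41325538,  1.54518054])}
top {'fov_y': 51.71793731463246, 'cx': 310.8907380908187, 'cy': 236.32635946340898, 'R': array([[ 2.31117512e-02, -9.99732786e-01,  4.50243531e-04],
       [-9.97049017e-01, -2.30826814e-02, -7.32150704e-02],
       [ 7.32058991e-02,  1.24321362e-03, -9.97316074e-01]]), 't': array([-0.03553937,  0.56733963,  1.39460151])}
{'t': 0.1, 'q': array([-1.24501877e+00,  5.32904357e-02,  1.61417458e+00,  1.56634806e-05,
        1.47603069e+00, -1.19040230e-01]), 'dq': array([ 0.00177305, -0.00126724, -0.00250147,  0.00059632,  0.00158581,
        0.00044054]), 'effort': array([-4.79709743e-04, -3.94904029e+01, -3.71362174e+01, -1.02809336e-04,
        3.87382403e-03,  3.82372320e-05]), 'tool_pos': array([ 0.26872836, -0.56363687,  0.23017554]), 'tool_rot': array([ 1.97541891,  0.44869978, -1.97578523]), 'contact_force': array([-1.2428487 , -0.31823102,  0.42585197]), 'wrist_torque': array([ 0.03237874, -0.06471191, -0.0474982 ]), 'opening': 0.08580875631669654}
```

View pics/scene0.png

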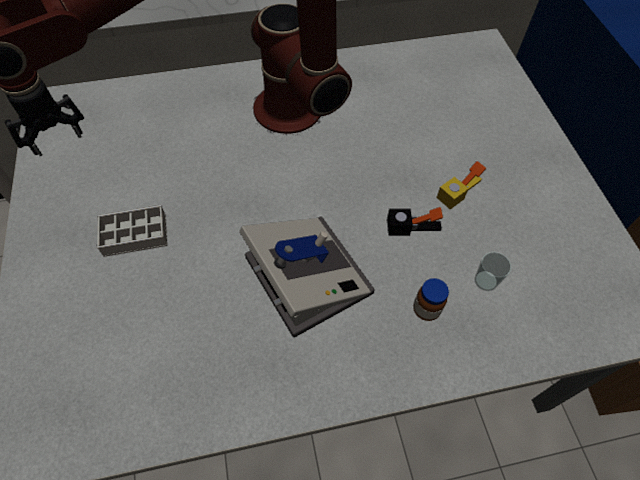

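View pics/top0.png

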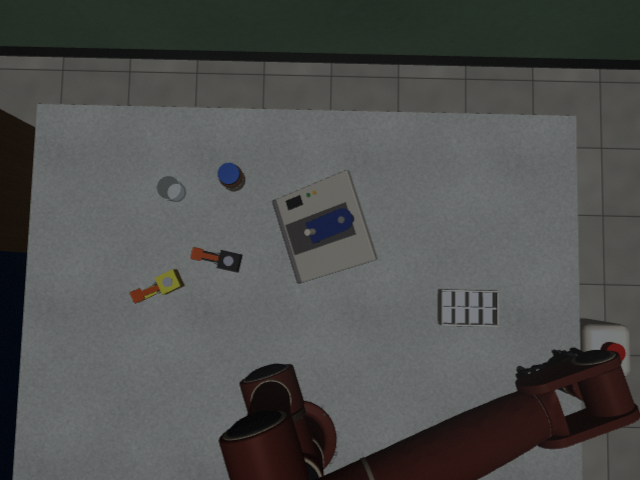

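The scene view shows the console with the blue cover at (300,250). There are two things that could be taken for the coupler: the black one (scene 400,222; top 228,261) and the yellow one (scene 453,193; top 167,282). By the description I choose the black one. I'll check that in a close crop.

```bash
python3 - <<'E'
import cv2,numpy as np
a=cv2.imread("pics/top0.png");b=cv2.imread("pics/scene0.png")
def f(im,x,y,w,h,s): 
    c=cv2.resize(im[y:y+h,x:x+w],None,fx=s,fy=s,interpolation=cv2.INTER_CUBIC); return cv2.convertScaleAbs(c,alpha=1.6)
cv2.imwrite("pics/c1.png",f(a,180,160,200,150,4))
cv2.imwrite("pics/c2.png",f(b,230,180,230,160,3.4))
E
```

```text
(no output)
```

View pics/c1.png

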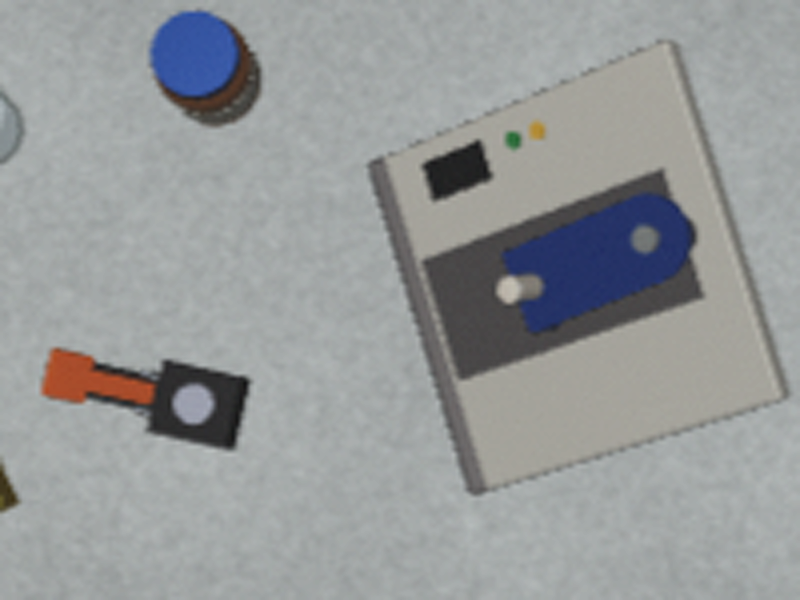

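View pics/c2.png

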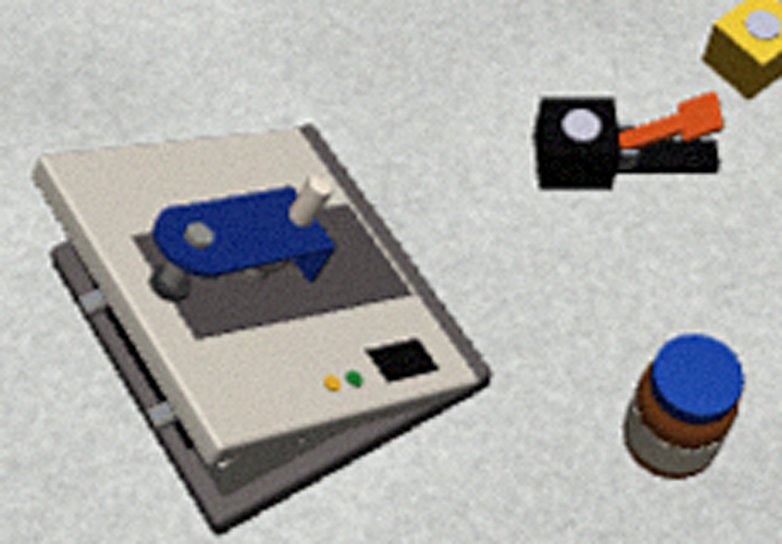

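The crop shows the black coupler with its orange lever raised to the left, clear of the yellow one. On the deck, the pin is at crop (645,239) and the knob at (509,290). Next I measure.

```bash
cat > h.py <<'E'
import numpy as np,cv2
from station import ctrl
from scipy.spatial.transform import Rotation as Rn
def cam(n):
    p=ctrl.camera_params(n); f=240/np.tan(np.radians(p["fov_y"])/2); return f,p["cx"],p["cy"],np.array(p["R"]),np.array(p["t"])
def ray(n,u,v):
    f,cx,cy,R,t=cam(n); d=R.T@np.array([(u-cx)/f,(v-cy)/f,1]); return -R.T@t,d
def onplane(n,u,v,P,N):
    o,d=ray(n,u,v); return o+d*(np.dot(np.subtract(P,o),N)/np.dot(d,N))
def onz(n,u,v,z): return onplane(n,u,v,[0,0,z],[0,0,1])
def tri(a,b):
    (o1,d1),(o2,d2)=ray("scene",*a),ray("top",*b)
    s=np.linalg.lstsq(np.c_[d1,-d2],o2-o1,rcond=None)[0]
    p,q=o1+s[0]*d1,o2+s[1]*d2; return (p+q)/2,np.linalg.norm(p-q)
def cloud(n,mask,D):
    f,cx,cy,R,t=cam(n); v,u=np.nonzero(mask&(D>0)); z=D[v,u]
    return (np.c_[(u-cx)/f*z,(v-cy)/f*z,z]-t)@R
def proj(n,X):
    f,cx,cy,R,t=cam(n); c=R@X+t; return f*c[0]/c[2]+cx,f*c[1]/c[2]+cy
E
python3 - <<'E'
from h import *
np.set_printoptions(precision=4,suppress=True)
# beige deck mask
for n,box in [("scene",(235,215,380,325)),("top",(270,165,380,285))]:
    im=cv2.imread(f"pics/{n}0.png");D=np.load(f"/tmp/{n}0.npy")
    hsv=cv2.cvtColor(im,cv2.COLOR_BGR2HSV); print(n,"beige px",hsv[285,330] if n=="scene" else hsv[255,330], "table",hsv[350,150])
    x0,y0,x1,y1=box; bx=np.zeros(im.shape[:2],bool);bx[y0:y1,x0:x1]=1
    f=im.astype(int); m=bx&(f[...,2]-f[...,0]>6)&(f[...,2]>110)
    m=cv2.erode(m.astype(np.uint8),np.ones((3,3)))>0
    P=cloud(n,m,D); print(m.sum(),len(P))
    c=np.median(P,0); 
    for _ in range(5):
        U,S,V=np.linalg.svd(P-c,full_matrices=False); N=V[2]*np.sign(V[2][2]); r=(P-c)@N; k=abs(r)<3*np.median(abs(r))+1e-4; P=P[k]; c=P.mean(0)
    print("plane",c,N,"tilt",np.degrees(np.arccos(N[2])),"yaw",np.degrees(np.arctan2(N[1],N[0])),"rms",r.std())
    cnt=max(cv2.findContours(m.astype(np.uint8),0,2)[0],key=cv2.contourArea)
    rc=cv2.minAreaRect(cnt); print(cv2.boxPoints(rc).tolist())
print("pin",tri((288.5,249.1),(341.2,219.7)),"knobtop",tri((323.8,234.4),(307.2,232.5)))
# black coupler
im=cv2.imread("pics/top0.png"); f=im.astype(int)
m=(f.max(2)<60); b=np.zeros_like(m); b[240:285,185:250]=1; m&=b
cnt=max(cv2.findContours(m.astype(np.uint8),0,2)[0],key=cv2.contourArea); print("blk",cv2.boxPoints(cv2.minAreaRect(cnt)).tolist())
E
```

```text
scene beige px [ 21  20 126] table [ 60   4 131]
3333 3318
plane [ 0.6082 -0.0765  0.1011] [-0.1603  0.4727  0.8665] tilt 29.943905740555135 yaw 108.73645444889905 rms 0.0012669043261134647
[[243.393310546875, 227.3707733154297], [305.52362060546875, 189.40225219726562], [367.17303466796875, 290.28314208984375], [305.042724609375, 328.2516784667969]]
top beige px [ 25  15 103] table [ 90   9 109]
4 4
plane [ 0.5692 -0.0114  0.1541] [-0.1418  0.0123  0.9898] tilt 8.181262356320225 yaw 175.0351048983282 rms 4.0225801221999994e-20
[[306.0, 232.0], [307.0, 231.0], [308.0, 232.0], [307.0, 233.0]]
pin (array([ 0.6024, -0.0988,  0.1637]), np.float64(0.0016727923728280588)) knobtop (array([ 0.5689, -0.0121,  0.1443]), np.float64(0.0012057462047228601))
blk [[200.68292236328125, 264.1463317871094], [204.53170776367188, 246.1853485107422], [241.81951904296875, 254.17556762695312], [237.97073364257812, 272.13653564453125]]
```

```bash
python3 - <<'E'
from h import *
np.set_printoptions(precision=4,suppress=True)
im=cv2.imread("pics/top0.png");D=np.load("/tmp/top0.npy");f=im.astype(int)
m=np.zeros(im.shape[:2],bool);m[165:290,268:382]=1
m&=(f[...,2]-f[...,0]>3)&(f[...,2]>80)
m=cv2.morphologyEx(m.astype(np.uint8),cv2.MORPH_OPEN,np.ones((3,3)))
e=cv2.erode(m,np.ones((3,3)))>0
P=cloud("top",e,D);c=np.median(P,0)
for _ in range(5):
    V=np.linalg.svd(P-c,full_matrices=False)[2]; N=V[2]*np.sign(V[2][2]); r=(P-c)@N; P=P[abs(r)<3*np.median(abs(r))+1e-4]; c=P.mean(0)
print(len(P),"top plane",c,N,np.degrees(np.arccos(N[2])),np.degrees(np.arctan2(N[1],N[0])),r.std())
cnt=max(cv2.findContours(m,0,2)[0],key=cv2.contourArea)
print(cv2.boxPoints(cv2.minAreaRect(cv2.convexHull(cnt))).tolist())
v=cv2.cvtColor(m*200,cv2.COLOR_GRAY2BGR); 
cS=np.array([.6082,-.0765,.1011]);NS=np.array([-.1603,.4727,.8665])
print("scene vs top plane offset",(c-cS)@NS)
pin=np.array([.6024,-.0988,.1637]); print("pin h",(pin-cS)@NS,(pin-c)@N)
k=np.array([.5689,-.0121,.1443]);print("knob h",(k-cS)@NS,(k-c)@N)
# plane of corners in top view
for uv in [(273.5,200),(348.5,170.5),(377,259),(299,283)]:
    print(uv,onplane("top",*uv,c,N))
bigs=cv2.resize(np.hstack([im[160:290,260:390],v[160:290,260:390]]),None,fx=3,fy=3);cv2.imwrite("pics/m1.png",bigs)
E
```

```text
3612 top plane [ 0.5837 -0.073   0.0955] [-0.1587  0.475   0.8655] 30.055060197836628 108.47290150526872 0.0021115131031054597
[[273.20263671875, 193.208251953125], [347.16888427734375, 169.67355346679688], [375.589111328125, 258.994384765625], [301.62286376953125, 282.5290832519531]]
scene vs top plane offset 0.0007464247687972616
pin h 0.04463143000000001 0.04378995541799175
knob h 0.07417447000000002 0.07349931238988222
(273.5, 200) [0.6698 0.0872 0.0234]
(348.5, 170.5) [ 0.7344 -0.1174  0.1475]
(377, 259) [ 0.5037 -0.1953  0.148 ]
(299, 283) [0.4345 0.0082 0.0236]
```

View pics/m1.png

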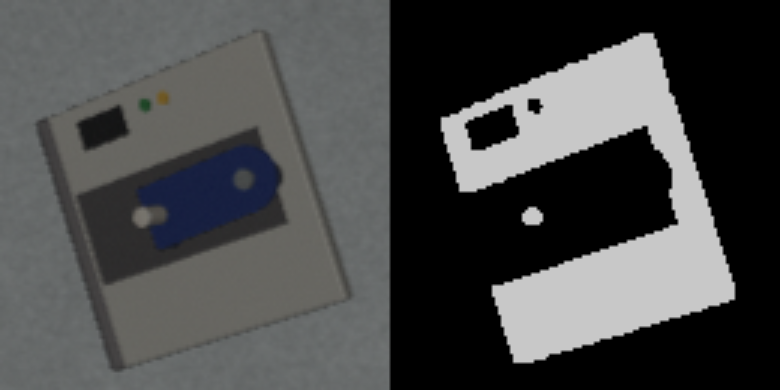

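```bash
cat >> h.py <<'E'
yaw=np.radians(18.6-90)
N=np.array([-.5*np.cos(yaw),-.5*np.sin(yaw),np.cos(np.pi/6)])
XD=np.array([np.cos(np.pi/6)*np.cos(yaw),np.cos(np.pi/6)*np.sin(yaw),.5]); YD=np.cross(N,XD)
FOOT=np.array([.5885,-.0608,.0897])
RD=np.c_[XD,YD,N]
def deck(x,y,z): return FOOT+RD@np.array([x,y,z])
def Rt(ang,s=1):  # tool x=-N, tool y in deck plane at deck angle ang(deg)
    a=np.radians(ang); Y=RD@np.array([np.cos(a),np.sin(a),0]); X=-N; return np.c_[X,Y,np.cross(X,Y)]
def delta(p,R,obs=None):
    o=obs or ctrl.get_obs(); R0=Rn.from_rotvec(o["tool_rot"]).as_matrix()
    s=R0.T@(np.array(p)-o["tool_pos"]); w=np.degrees(Rn.from_matrix(R0.T@R).as_rotvec())
    return np.round(s,4),np.round(w,2)
def st():
    o=ctrl.get_obs(); print("t",round(o["t"],2),"q",np.round(o["q"],2),"p",np.round(o["tool_pos"],4),"F",np.round(o["contact_force"],1),"op",round(o["opening"],4)); print("deck",np.round(RD.T@(o["tool_pos"]-FOOT),4)); return o
E
python3 - <<'E'
from h import *
np.set_printoptions(precision=4,suppress=True)
o=st(); print(Rn.from_rotvec(o["tool_rot"]).as_matrix())
a=np.degrees(np.arctan2(-.0857,.097)); print(a)
p=deck(.075-.0899-.749*.05,-.004+.662*.05,.10); print(p)
for s in (0,90,180,270): print(s,delta(p,Rt(a+s)))
# coupler corners
E
```

```text
t 0.1 q [-1.25  0.05  1.61  0.    1.48 -0.12] p [ 0.2687 -0.5636  0.2302] F [-1.2 -0.3  0.4] op 0.0858
deck [ 0.3946 -0.4635 -0.0656]
[[-0.0006  0.4303 -0.9027]
 [ 0.0018 -0.9027 -0.4303]
 [-1.     -0.0019 -0.0002]]
-41.46076290421975
[0.5857 0.0388 0.1501]
0 (array([ 0.0809, -0.4073, -0.5453]), array([47.2 ,  9.21, 29.6 ]))
90 (array([ 0.0809, -0.4073, -0.5453]), array([-40.67, -14.31,  27.24]))
180 (array([ 0.0809, -0.4073, -0.5453]), array([-127.97,  -36.02,   11.21]))
270 (array([ 0.0809, -0.4073, -0.5453]), array([134.39,  34.24,  17.98]))
```

```bash
python3 -m handwheel '[0,-0.07,0,0,0,0,0, 0,-0.1,-0.05,-0.06,0,0,0, 0,-0.1,-0.4,-0.54,47,9,30, 0,-0.1,-0.4,-0.54,47,9,30, 0,-0.1,-0.4,-0.54,47,9,30, 0,-0.1,-0.4,-0.54,47,9,30, 0,-0.1,-0.4,-0.54,47,9,30, 0,-0.1,-0.4,-0.54,47,9,30, 0,-0.1,-0.4,-0.54,47,9,30, 0,-0.1,-0.4,-0.54,47,9,30, 0,-0.1,-0.4,-0.54,47,9,30, 0,-0.1,-0.4,-0.54,47,9,30]' 30
python3 - <<'E'
from h import *
st();p=deck(.075-.0899-.749*.05,-.004+.662*.05,.12)
print(delta(p,Rt(-41.46)))
E
```

```text
t: 1.1
tool_pos: [0.4548, -0.2117, 0.3154]
tool_rot: [2.348, -0.919, -1.783]
contact_force: [0.1, -1.6, 0.2]
opening: 0.0001
t 1.1 q [-0.36 -0.5   2.   -0.42  1.31  1.65] p [ 0.4548 -0.2117  0.3154] F [ 0.1 -1.6  0.2] op 0.0001
deck [ 0.1998 -0.1748  0.1453]
(array([ 0.0218, -0.3243,  0.0138]), array([ 0.06, -0.1 , -0.61]))
```

```bash
python3 -m handwheel '[0,0,-0.3243,0.0138,0,0,-0.6, 0,0,-0.3243,0.0138,0,0,-0.6, 0,0,-0.3243,0.0138,0,0,-0.6, 0,0,-0.3243,0.0138,0,0,-0.6, 0,0,-0.3243,0.0138,0,0,-0.6, 0,0,-0.3243,0.0138,0,0,-0.6, 0,0,-0.3243,0.0138,0,0,-0.6, 0,0,-0.3243,0.0138,0,0,-0.6, 0,0.01,-0.3243,0.0138,0,0,-0.6, 0,0.02,-0.3243,0.0138,0,0,-0.6, 0,0.02,-0.3243,0.0138,0,0,-0.6]'
python3 - <<'E'
from h import *
st();p=deck(.075-.0899-.749*.05,-.004+.662*.05,.058)
print(delta(p,Rt(-41.46)))
for n in ["scene","top"]:
    im,d=ctrl.get_image(n); cv2.imwrite(f"pics/{n}1.png",im);
a=cv2.imread("pics/top1.png")[150:300,180:400];b=cv2.imread("pics/scene1.png")[150:310,190:400]
cv2.imwrite("pics/p1.png",cv2.convertScaleAbs(np.hstack([cv2.resize(a,(400,300)),cv2.resize(b,(400,300))]),alpha=1.6))
E
```

```text
t: 2.02
tool_pos: [0.5803, 0.0473, 0.1672]
tool_rot: [2.351, -0.904, -1.792]
contact_force: [-0.2, 0.3, -0.2]
opening: 0.0
t 2.02 q [ 0.19 -0.    1.84 -0.54  1.27  2.31] p [0.5803 0.0473 0.1672] F [-0.2  0.3 -0.2] op 0.0
deck [-0.0523  0.0267  0.1197]
(array([ 0.0617, -0.0017, -0.0019]), array([ 0.35,  0.13, -0.04]))
```

View pics/p1.png

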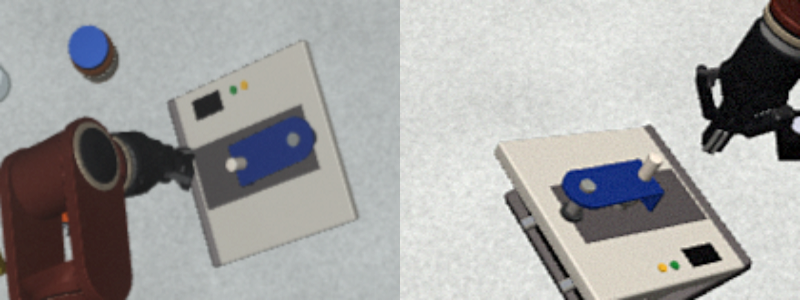

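```bash
python3 -m handwheel '[0,0.03,-0.0017,-0.0019,0,0,0, 0,0.06,-0.0017,-0.0019,0,0,0, 0,0.0617,-0.0017,-0.0019,0,0,0, 0,0.0617,-0.0017,-0.0019,0,0,0]'
python3 - <<'E'
from h import *
o=st()
a=np.radians(-41.46); n=np.array([np.cos(a),np.sin(a),0]); zt=np.cross([0,0,-1],n)
cur=RD.T@(o["tool_pos"]-FOOT)
print(delta(o["tool_pos"],Rt(-41.46)))
for th in list(np.arange(0.05,1.66,.1)):
    k=np.array([.075-.09*np.cos(th),-.09*np.sin(th),.058]); d=k-n*.0235-cur
    print(round(th,2),np.round([-d[2],d@n,d@zt],4))
E
```

```text
t: 2.45
tool_pos: [0.5929, 0.0185, 0.1158]
tool_rot: [2.354, -0.906, -1.791]
contact_force: [0.3, -1.1, 0.2]
opening: 0.0001
t 2.45 q [ 0.14  0.06  1.87 -0.56  1.17  2.32] p [0.5929 0.0185 0.1158] F [ 0.3 -1.1  0.2] op 0.0001
deck [-0.0508  0.0295  0.0595]
(array([0., 0., 0.]), array([0.17, 0.07, 0.01]))
0.05 [0.0015 0.0259 0.0017]
0.15 [0.0015 0.0325 0.0078]
0.25 [0.0015 0.0397 0.0132]
0.35 [0.0015 0.0474 0.0179]
0.45 [0.0015 0.0555 0.0218]
0.55 [0.0015 0.0639 0.0249]
0.65 [0.0015 0.0727 0.0271]
0.75 [0.0015 0.0816 0.0284]
0.85 [0.0015 0.0905 0.0288]
0.95 [0.0015 0.0995 0.0283]
1.05 [0.0015 0.1084 0.027 ]
1.15 [0.0015 0.1171 0.0247]
1.25 [0.0015 0.1256 0.0216]
1.35 [0.0015 0.1337 0.0177]
1.45 [0.0015 0.1413 0.0129]
1.55 [0.0015 0.1485 0.0075]
1.65 [0.0015 0.155  0.0013]
```

Push the knob along the first part of the arc.

```bash
python3 -m handwheel '[0,0,0.012,0,0,0,0, 0,0,0.02,0.001,0,0,0, 0,0,0.026,0.002,0,0,0, 0,0,0.029,0.005,0,0,0, 0,0,0.0325,0.008,0,0,0, 0,0,0.036,0.0105,0,0,0, 0,0,0.04,0.013,0,0,0, 0,0,0.0435,0.0155,0,0,0, 0,0,0.0475,0.018,0,0,0, 0,0,0.0515,0.02,0,0,0, 0,0,0.0555,0.022,0,0,0, 0,0,0.06,0.0235,0,0,0]'
python3 - <<'E'
from h import *
o=st()
for n in ["scene","top"]:
    im,d=ctrl.get_image(n); cv2.imwrite(f"pics/{n}2.png",im);
a=cv2.imread("pics/top2.png")[150:300,180:400];b=cv2.imread("pics/scene2.png")[150:310,190:400]
cv2.imwrite("pics/p2.png",cv2.convertScaleAbs(np.hstack([cv2.resize(a,(400,300)),cv2.resize(b,(400,300))]),alpha=1.6))
E
```

```text
t: 3.45
tool_pos: [0.547, -0.0226, 0.1304]
tool_rot: [2.355, -0.902, -1.791]
contact_force: [-1.3, 4.5, -0.7]
opening: -0.0001
t 3.45 q [ 0.07 -0.09  1.99 -0.56  1.16  2.24] p [ 0.547  -0.0226  0.1304] F [-1.3  4.5 -0.7] op -0.0001
deck [-0.0225 -0.0272  0.06  ]
```

View pics/p2.png

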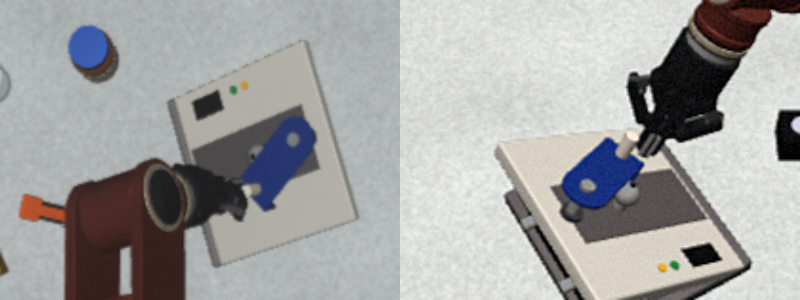

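```bash
python3 -m handwheel '[0,0,0.006,0.002,0,0,0, 0,0,0.0127,0.0036,0,0,0, 0,0,0.019,0.0045,0,0,0, 0,0,0.026,0.005,0,0,0, 0,0,0.0325,0.0053,0,0,0, 0,0,0.0395,0.0048,0,0,0, 0,0,0.046,0.004,0,0,0, 0,0,0.0525,0.0025,0,0,0, 0,0,0.058,0.001,0,0,0, 0,0,0.063,-0.001,0,0,0, 0,0,0.068,-0.003,0,0,0, 0,0,0.073,-0.0055,0,0,0]'
python3 - <<'E'
from h import *
st()
E
```

```text
t: 4.55
tool_pos: [0.5227, -0.0852, 0.1609]
tool_rot: [2.357, -0.903, -1.788]
contact_force: [-0.7, 2.4, -2.0]
opening: 0.0001
t 4.55 q [-0.06 -0.21  2.05 -0.53  1.15  2.09] p [ 0.5227 -0.0852  0.1609] F [-0.7  2.4 -2. ] op 0.0001
deck [ 0.0375 -0.0701  0.0605]
```

```bash
python3 -m handwheel '[0,0,0.003,-0.0015,0,0,0, 0,0,0.0055,-0.003,0,0,0, 0,0,0.008,-0.005,0,0,0, 0,0,0.010,-0.0065,0,0,0, 0,0,0.012,-0.008,0,0,0, 0,0,0.014,-0.0095,0,0,0, 0,0,0.0155,-0.0105,0,0,0, 0,0,0.0165,-0.0115,0,0,0, 0,0,0.0175,-0.0125,0,0,0]'
python3 -m handwheel '[0,0,0.001,-0.001,0,0,0, 0,0,0.002,-0.002,0,0,0]'
python3 - <<'E'
from h import *
st()
E
```

```text
t: 5.3
tool_pos: [0.5265, -0.1031, 0.1711]
tool_rot: [2.356, -0.903, -1.788]
contact_force: [0.1, 2.3, -1.9]
opening: -0.0004
t: 5.47
tool_pos: [0.5275, -0.1053, 0.1725]
tool_rot: [2.356, -0.902, -1.788]
contact_force: [-0.7, 2.6, -2.0]
opening: -0.0002
t 5.47 q [-0.1  -0.22  2.03 -0.52  1.15  2.04] p [ 0.5275 -0.1053  0.1725] F [-0.7  2.6 -2. ] op -0.0002
deck [ 0.0611 -0.072   0.0604]
```

```bash
python3 -m handwheel '[0,0,0.0007,-0.0007,0,0,0, 0,0,0.0014,-0.0014,0,0,0]'; python3 -m handwheel '[0,0,0.0007,-0.0007,0,0,0, 0,0,0.0014,-0.0014,0,0,0]';python3 -m handwheel '[0,0,0.0007,-0.0007,0,0,0, 0,0,0.0014,-0.0014,0,0,0]'
```

```text
t: 5.63
tool_pos: [0.5282, -0.1069, 0.1735]
tool_rot: [2.357, -0.903, -1.788]
contact_force: [-0.2, 2.4, -1.4]
opening: -0.0005
t: 5.8
tool_pos: [0.5288, -0.1085, 0.1745]
tool_rot: [2.357, -0.903, -1.788]
contact_force: [-0.6, 2.5, -2.1]
opening: -0.0001
t: 5.97
tool_pos: [0.5295, -0.11, 0.1755]
tool_rot: [2.357, -0.903, -1.788]
contact_force: [-0.0, 4.2, -2.2]
opening: -0.0004
```

```bash
python3 - <<'E'
from h import *
st()
for n in ["scene","top"]:
    im,d=ctrl.get_image(n); cv2.imwrite(f"pics/{n}3.png",im);
a=cv2.imread("pics/top3.png")[150:300,180:400];b=cv2.imread("pics/scene3.png")[150:310,190:400]
cv2.imwrite("pics/p3.png",cv2.convertScaleAbs(np.hstack([cv2.resize(a,(400,300)),cv2.resize(b,(400,300))]),alpha=1.6))
E
```

```text
t 5.97 q [-0.11 -0.21  2.02 -0.52  1.15  2.03] p [ 0.5295 -0.11    0.1755] F [-0.   4.2 -2.2] op -0.0004
deck [ 0.067  -0.0716  0.0604]
```

View pics/p3.png

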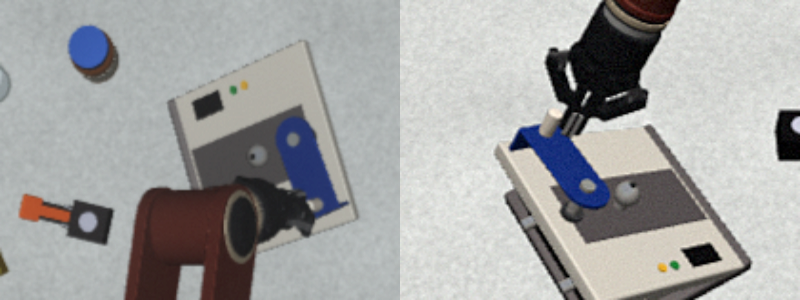

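```bash
for i in 1; do python3 -m handwheel '[0,0,0.0007,-0.0005,0,0,0, 0,0,0.0014,-0.001,0,0,0]'; done; python3 -m handwheel '[0,0,0.0007,-0.0005,0,0,0, 0,0,0.0014,-0.001,0,0,0]'
```

```text
t: 6.23
tool_pos: [0.5295, -0.1102, 0.1755]
tool_rot: [2.358, -0.9, -1.792]
contact_force: [-1.5, 10.4, -1.6]
opening: 0.0001
t: 6.4
tool_pos: [0.5295, -0.1104, 0.1755]
tool_rot: [2.359, -0.898, -1.795]
contact_force: [-3.1, 16.1, -2.0]
opening: 0.0003
```

The force now rises to 16 N with no motion, so the cover is at its stop. I'll back off and look at the ball.

```bash
python3 -m handwheel '[0,0,-0.005,0.003,0,0,0, 0,0,-0.012,0.006,0,0,0, 0,-0.04,-0.02,0,0,0,0, 0,-0.08,-0.02,0,0,0,0, 0,-0.12,-0.02,0,0,0,0, 0.5,-0.12,-0.02,0,0,0,0, 1,-0.12,-0.06,0,0,0,0, 1,-0.12,-0.1,0.02,0,0,0, 1,-0.12,-0.14,0.04,0,0,0, 1,-0.12,-0.18,0.06,0,0,0, 1,-0.12,-0.22,0.08,0,0,0]'
python3 - <<'E'
from h import *
st()
for n in ["scene","top"]:
    im,d=ctrl.get_image(n); cv2.imwrite(f"pics/{n}4.png",im);np.save(f"/tmp/{n}4.npy",d)
a=cv2.imread("pics/top4.png")[150:300,180:400];b=cv2.imread("pics/scene4.png")[180:340,230:440]
cv2.imwrite("pics/p4a.png",cv2.convertScaleAbs(cv2.resize(a,None,fx=3.5,fy=3.5,interpolation=2),alpha=1.6))
cv2.imwrite("pics/p4b.png",cv2.convertScaleAbs(cv2.resize(b,None,fx=3.5,fy=3.5,interpolation=2),alpha=1.6))
E
```

```text
t: 7.32
tool_pos: [0.5315, 0.1409, 0.178]
tool_rot: [2.359, -0.903, -1.785]
contact_force: [1.4, 0.7, 0.0]
opening: 0.0725
t 7.32 q [ 0.38 -0.03  1.86 -0.54  1.38  2.47] p [0.5315 0.1409 0.178 ] F [1.4 0.7 0. ] op 0.0725
deck [-0.1371  0.0103  0.1811]
```

View pics/p4a.png

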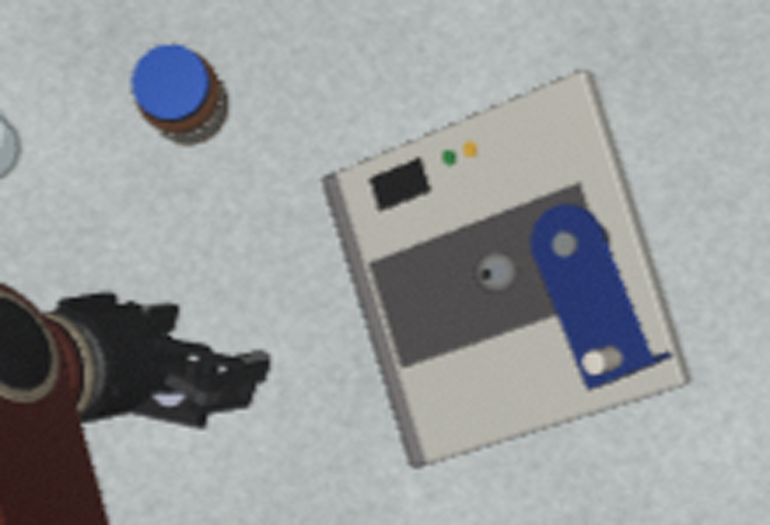

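View pics/p4b.png

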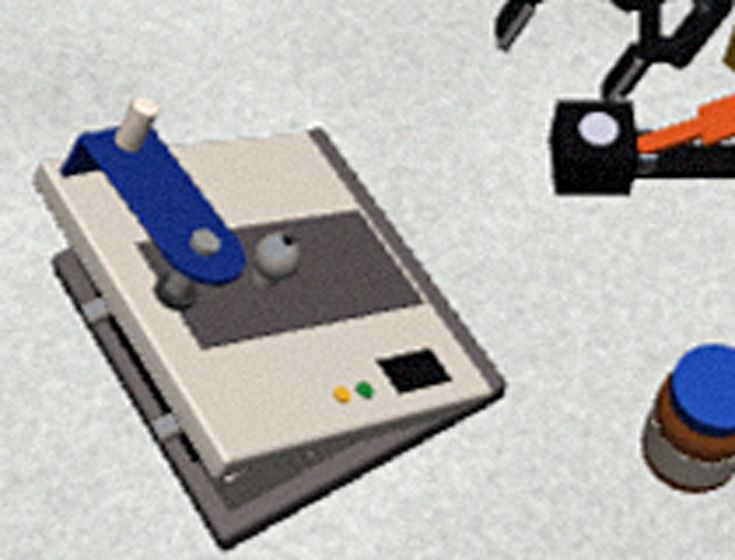

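```bash
python3 - <<'E'
from h import *
np.set_printoptions(precision=4,suppress=True)
# ball: light blob in dark deck patch, circle from enclosing of mask
T=cv2.imread("pics/top4.png");S=cv2.imread("pics/scene4.png")
for im,n,(u,v) in [(T,"top",(321,228)),(S,"scene",(309,253))]:
    g=cv2.cvtColor(im,cv2.COLOR_BGR2GRAY); print(n); print(g[v-9:v+10,u-9:u+10])
print("ball rough",*(lambda r:(r[0],r[1],RD.T@(r[0]-FOOT)))(tri((309.1,253.1),(321.4,227.7))))
print("pin", (lambda r:(r[0],RD.T@(r[0]-FOOT)))(tri((230+205/3.5,180+242/3.5),(180+565/3.5,150+244/3.5))))
print("knobtop", (lambda r:(r[0],RD.T@(r[0]-FOOT)))(tri((230+146/3.5,180+105/3.5),(180+594/3.5,150+363/3.5))))
# coupler
for n,sl in [("top",(slice(240,285),slice(215,250))),("scene",(slice(200,245),slice(380,418)))]:
    im=cv2.imread(f"pics/{n}0.png"); f=im.astype(int)[sl]
    w=(f.min(2)>90)&((f[...,0]-f[...,2])>8); 
    c=max(cv2.findContours(w.astype(np.uint8),0,2)[0],key=cv2.contourArea); M=cv2.minEnclosingCircle(c); print(n,"dot",M[0][0]+sl[1].start,M[0][1]+sl[0].start,M[1],w.sum())
d=tri((400.9,216.5),(228.3,261));print("dot",d)
for uv in [(163,360),(249,378),(235,450),(148,432)]: print(onz("top",180+uv[0]/4,160+uv[1]/4,.048))
E
```

```text
top
[[50 49 50 49 48 49 49 49 50 48 48 49 49 49 50 50 49 49 49]
 [48 49 49 49 48 50 49 50 49 49 48 49 48 48 50 48 49 49 49]
 [50 49 48 49 48 50 50 49 50 50 50 48 49 48 48 49 48 49 49]
 [49 48 48 49 49 48 49 50 56 60 57 53 47 47 49 49 48 49 49]
 [48 50 48 50 49 45 55 64 71 72 71 70 64 54 48 50 49 49 50]
 [50 49 49 49 47 55 68 76 79 80 80 78 75 65 54 49 49 49 49]
 [49 49 49 48 50 61 73 80 81 80 80 80 76 71 61 53 51 50 49]
 [49 49 48 45 54 66 71 74 79 80 80 79 79 75 65 50 47 49 49]
 [49 48 49 45 54 56 37 35 67 79 81 81 80 76 66 52 45 48 49]
 [49 50 50 46 53 49 31 27 63 81 79 78 79 74 65 53 47 48 49]
 [50 49 49 43 49 50 38 46 68 79 79 79 78 72 61 48 48 49 49]
 [50 49 50 49 47 56 65 73 77 78 79 78 73 66 53 48 48 49 49]
 [49 48 49 49 44 47 58 66 70 72 72 69 64 54 47 49 49 48 47]
 [49 48 48 49 48 46 47 54 58 60 61 58 53 46 47 48 49 49 49]
 [49 49 49 49 49 49 45 43 45 48 47 46 47 48 49 49 48 49 49]
 [49 50 49 49 49 49 49 49 48 48 49 48 48 48 49 50 49 48 48]
 [49 49 49 48 49 49 49 48 48 49 49 49 49 50 48 49 48 50 48]
 [48 49 49 49 48 49 49 47 49 48 48 49 48 48 49 49 49 48 50]
 [49 49 49 50 49
[... 1378 characters left out ...]
40  31  37  50  47  49  48  50  51  47  47
   51]
 [ 51  49  54  56  60  50  44  36  35  47  51  53  51  53  54  52  48  48
   48]
 [ 50  55  44  50  54  54  44  47  51  50  53  52  52  49  50  53  48  50
   50]]
ball rough [ 0.5861 -0.0498  0.1024] 0.0010108048305990927 [-0.0033  0.0012  0.0166]
pin (array([ 0.6024, -0.099 ,  0.1637]), array([0.0722, 0.001 , 0.0437]))
knobtop (array([ 0.5141, -0.1195,  0.1947]), array([ 0.0802, -0.0893,  0.075 ]))
top dot 228.0 260.5 4.031229019165039 56
scene dot 401.0 215.5 4.717090606689453 57
dot (array([0.4921, 0.209 , 0.0421]), np.float64(0.002911378781826355))
[0.5218 0.2288 0.048 ]
[0.5106 0.1682 0.048 ]
[0.4603 0.1763 0.048 ]
[0.4714 0.2374 0.048 ]
```

```bash
python3 - <<'E'
from h import *
np.set_printoptions(precision=4,suppress=True)
for nm,z,s,t in [("ball",.1091,(308.9,252.5),(321.5,227.4)),("dot",.048,(401,215.5),(228,260.6)),("pin",.09+.0375+.047*.866,(288.2,248.8),(341.1,219.4))]:
    print(nm,onz("scene",*s,z),onz("top",*t,z))
im=cv2.imread("pics/top0.png"); f=im.astype(int)
m=(f.max(2)<62); b=np.zeros_like(m); b[245:280,217:245]=1; m&=b
cnt=max(cv2.findContours(m.astype(np.uint8),0,2)[0],key=cv2.contourArea); bp=cv2.boxPoints(cv2.minAreaRect(cnt)); print(bp)
print([np.round(onz("top",*q,.03)[:2],4).tolist() for q in bp])
E
```

```text
ball [ 0.5884 -0.0502  0.1091] [ 0.5862 -0.0504  0.1091]
dot [0.4931 0.2095 0.048 ] [0.4927 0.2074 0.048 ]
pin [ 0.6044 -0.0988  0.1682] [ 0.6025 -0.0991  0.1682]
[[214.2049 267.0439]
 [218.0537 249.0829]
 [241.8878 254.1902]
 [238.039  272.1512]]
[[0.474, 0.2488], [0.525, 0.2398], [0.5121, 0.1718], [0.4611, 0.181]]
```

```bash
sed -i 's/^FOOT=.*/FOOT=np.array([.5903,-.0605,.09])/' h.py; cat >> h.py <<'E'
def Rdown(az):
    a=np.radians(az); X=np.array([0,0,-1.]);Y=np.array([np.cos(a),np.sin(a),0]); return np.c_[X,Y,np.cross(X,Y)]
E
python3 - <<'E'
from h import *
st(); print(delta([.4929,.2085,.17],Rdown(-10.6)))
E
```

```text
t 7.42 q [ 0.38 -0.03  1.86 -0.53  1.38  2.46] p [0.5293 0.1426 0.1737] F [-0.4 -0.3 -0.4] op 0.0847
deck [-0.1417  0.007   0.1785]
(array([-0.0338, -0.0412,  0.0534]), array([-98.96,   5.96, -33.67]))
```

```bash
python3 -m handwheel '[1,-0.0338,-0.0412,0.0534,-99,6,-33.7, 1,-0.0338,-0.0412,0.0534,-99,6,-33.7, 1,-0.0338,-0.0412,0.0534,-99,6,-33.7, 1,-0.0338,-0.0412,0.0534,-99,6,-33.7, 1,-0.0338,-0.0412,0.0534,-99,6,-33.7, 1,-0.0338,-0.0412,0.0534,-99,6,-33.7, 1,-0.0338,-0.0412,0.0534,-99,6,-33.7, 1,-0.0338,-0.0412,0.0534,-99,6,-33.7, 1,-0.0338,-0.0412,0.0534,-99,6,-33.7, 1,-0.0338,-0.0412,0.0534,-99,6,-33.7, 1,-0.0338,-0.0412,0.0534,-99,6,-33.7, 1,-0.0338,-0.0412,0.0534,-99,6,-33.7]' 60
python3 - <<'E'
from h import *
st(); print(delta([.4929,.2085,.17],Rdown(-10.6)))
E
```

```text
t: 8.42
tool_pos: [0.4958, 0.2045, 0.1756]
tool_rot: [1.591, 0.832, -1.484]
contact_force: [-0.9, -0.1, -0.6]
opening: 0.0854
t 8.42 q [ 0.29 -0.17  1.92 -0.08  1.31  0.81] p [0.4958 0.2045 0.1756] F [-0.9 -0.1 -0.6] op 0.0854
deck [-0.2008 -0.005   0.2148]
(array([ 0.0051, -0.0051, -0.0022]), array([-17.77,   0.81,  -6.4 ]))
```

```bash
python3 -m handwheel '[1,0.0051,-0.0051,-0.0022,-17.8,0.8,-6.4, 1,0.0051,-0.0051,-0.0022,-17.8,0.8,-6.4, 1,0.0051,-0.0051,-0.0022,-17.8,0.8,-6.4, 1,0.0051,-0.0051,-0.0022,-17.8,0.8,-6.4, 1,0.0051,-0.0051,-0.0022,-17.8,0.8,-6.4]'
python3 - <<'E'
from h import *
st(); print(delta([.4929,.2085,.10],Rdown(-10.6)))
for n in ["scene","top"]:
    im,d=ctrl.get_image(n); cv2.imwrite(f"pics/{n}5.png",im);
a=cv2.imread("pics/top5.png")[200:320,120:280];b=cv2.imread("pics/scene5.png")[120:270,330:530]
cv2.imwrite("pics/p5.png",cv2.convertScaleAbs(np.hstack([cv2.resize(a,(400,300)),cv2.resize(b,(400,300))]),alpha=1.8))
E
```

```text
t: 8.83
tool_pos: [0.493, 0.2088, 0.1694]
tool_rot: [1.349, 1.11, -1.35]
contact_force: [0.1, 0.3, -0.0]
opening: 0.0853
t 8.83 q [ 0.26 -0.12  1.88 -0.    1.37  0.46] p [0.493  0.2088 0.1694] F [ 0.1  0.3 -0. ] op 0.0853
deck [-0.2082 -0.0063  0.2119]
(array([ 0.0694, -0.0001,  0.0003]), array([-0.44,  0.05, -0.05]))
```

View pics/p5.png

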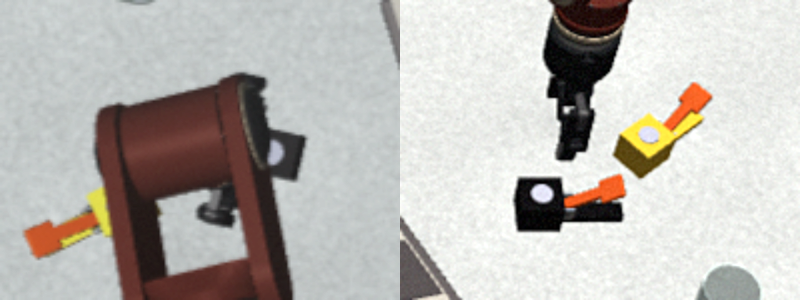

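```bash
python3 -m handwheel '[1,0.035,0,0,0,0,0, 1,0.07,0,0,0,0,0, 1,0.1,0,0,0,0,0, 1,0.12,0,0,0,0,0, 1,0.132,0,0,0,0,0, 1,0.142,0,0,0,0,0, 1,0.15,0,0,0,0,0, 1,0.155,0,0,0,0,0, 1,0.155,0,0,0,0,0]'
python3 - <<'E'
from h import *
st(); print(delta([.4929,.2085,.014],Rdown(-10.6)))
for n in ["scene"]:
    im,d=ctrl.get_image(n); cv2.imwrite(f"pics/{n}6.png",im);
b=cv2.imread("pics/scene6.png")[120:270,330:530]
cv2.imwrite("pics/p6.png",cv2.convertScaleAbs(cv2.resize(b,None,fx=4,fy=4),alpha=1.8))
E
```

```text
t: 9.68
tool_pos: [0.492, 0.2097, 0.0137]
tool_rot: [1.347, 1.114, -1.349]
contact_force: [0.8, 0.2, -0.2]
opening: 0.0853
t 9.68 q [0.26 0.08 1.97 0.   1.09 0.45] p [0.492  0.2097 0.0137] F [ 0.8  0.2 -0.2] op 0.0853
deck [-0.2871 -0.007   0.0777]
(array([-0.0003,  0.0011,  0.001 ]), array([-0.27,  0.02,  0.07]))
```

View pics/p6.png

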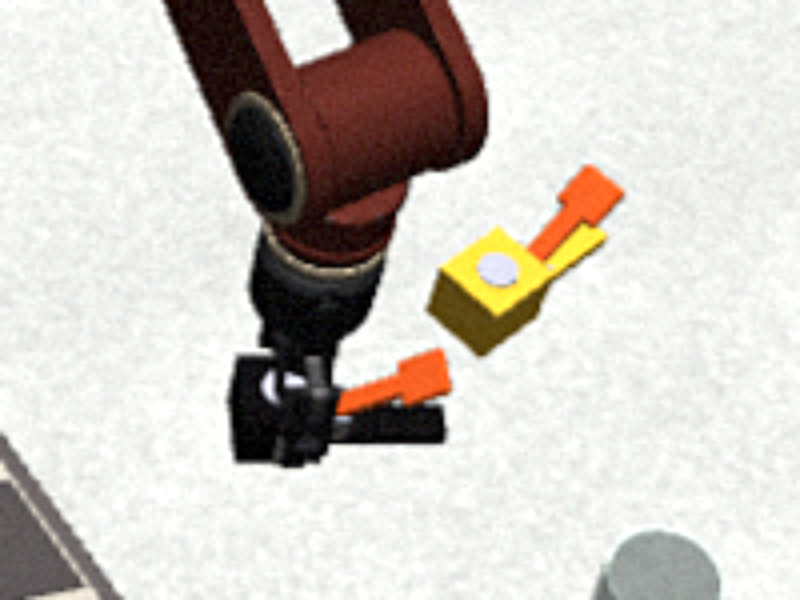

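```bash
python3 -m handwheel '[1,0,0.001,0.001,0,0,0, 0.5,0,0.001,0.001,0,0,0, 0.4,0,0.001,0.001,0,0,0, 0.4,0,0.001,0.001,0,0,0, 0.3,0,0.001,0.001,0,0,0, 0.3,0,0.001,0.001,0,0,0, 0.3,0,0.001,0.001,0,0,0, 0.3,0,0.001,0.001,0,0,0, 0.3,0,0.001,0.001,0,0,0]' 60
python3 - <<'E'
from h import *
st()
E
```

```text
t: 10.48
tool_pos: [0.4939, 0.2087, 0.015]
tool_rot: [1.348, 1.113, -1.347]
contact_force: [0.3, -0.3, 5.8]
opening: 0.0514
t 10.48 q [0.26 0.08 1.97 0.   1.09 0.45] p [0.4939 0.2087 0.015 ] F [ 0.3 -0.3  5.8] op 0.0514
deck [-0.2851 -0.0055  0.078 ]
```

```bash
python3 -m handwheel '[0.3,-0.01,0,0,0,0,0, 0.3,-0.03,0,0,0,0,0, 0.3,-0.06,0,0,0,0,0, 0.3,-0.1,0,0,0,0,0, 0.3,-0.14,0,0,0,0,0, 0.3,-0.18,0,0,0,0,0, 0.3,-0.2,0,0,0,0,0]'
python3 - <<'E'
from h import *
st(); print(delta(deck(0,0,.10),Rt(90))); print(delta(deck(-.02,0,.14),Rt(90)))
E
```

```text
t: 11.07
tool_pos: [0.4937, 0.2089, 0.2187]
tool_rot: [1.35, 1.113, -1.344]
contact_force: [1.1, 0.3, -2.5]
opening: 0.0508
t 11.07 q [ 0.26 -0.16  1.83  0.    1.46  0.45] p [0.4937 0.2089 0.2187] F [ 1.1  0.3 -2.5] op 0.0508
deck [-0.1835 -0.0057  0.2545]
(array([0.042 , 0.1209, 0.203 ]), array([-28.81, -29.4 ,   7.51]))
(array([0.0174, 0.1026, 0.1704]), array([-28.81, -29.4 ,   7.51]))
```

```bash
python3 -m handwheel '[0.3,0,0.02,0.03,-5,-5,1, 0.3,0.0,0.04,0.06,-10,-10,2.5, 0.3,0.0,0.06,0.1,-15,-15,4, 0.3,0.0,0.08,0.13,-20,-20,5, 0.3,0.0,0.1,0.16,-24,-24,6, 0.3,0.01,0.11,0.185,-28.8,-29.4,7.5, 0.3,0.02,0.1209,0.203,-28.8,-29.4,7.5, 0.3,0.042,0.1209,0.203,-28.8,-29.4,7.5, 0.3,0.042,0.1209,0.203,-28.8,-29.4,7.5, 0.3,0.042,0.1209,0.203,-28.8,-29.4,7.5]'
python3 - <<'E'
from h import *
st(); print(delta(deck(0,0,.10),Rt(90)))
for n in ["scene","top"]:
    im,d=ctrl.get_image(n); cv2.imwrite(f"pics/{n}7.png",im);
a=cv2.imread("pics/top7.png")[150:300,180:400];b=cv2.imread("pics/scene7.png")[170:320,230:430]
cv2.imwrite("pics/p7a.png",cv2.convertScaleAbs(cv2.resize(a,None,fx=3.5,fy=3.5,interpolation=2),alpha=1.6))
cv2.imwrite("pics/p7b.png",cv2.convertScaleAbs(cv2.resize(b,None,fx=4,fy=4,interpolation=2),alpha=1.9))
E
```

```text
t: 11.9
tool_pos: [0.5709, -0.0137, 0.1685]
tool_rot: [0.643, 0.912, -1.131]
contact_force: [-0.5, 0.0, -3.7]
opening: 0.0512
t 11.9 q [ 0.08 -0.06  1.9  -0.54  1.23 -0.08] p [ 0.5709 -0.0137  0.1685] F [-0.5  0.  -3.7] op 0.0512
deck [-0.0045 -0.0035  0.0933]
(array([-0.0068,  0.0034,  0.0045]), array([ 0.25, -0.16,  0.61]))
```

View pics/p7a.png

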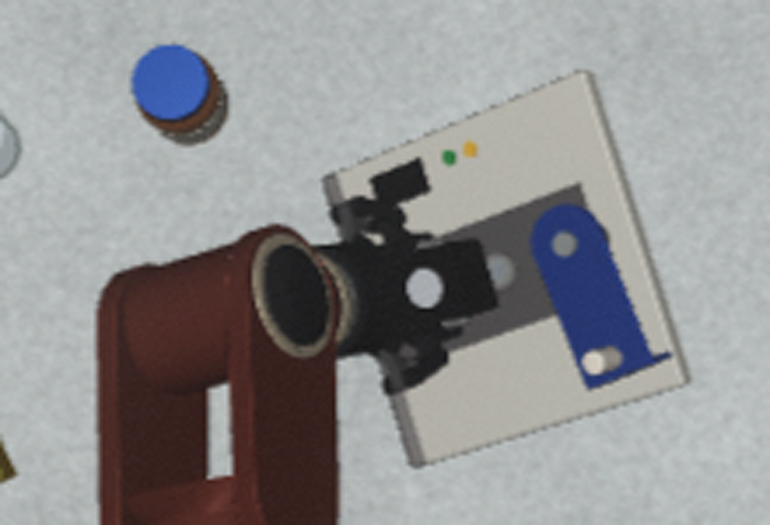

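View pics/p7b.png

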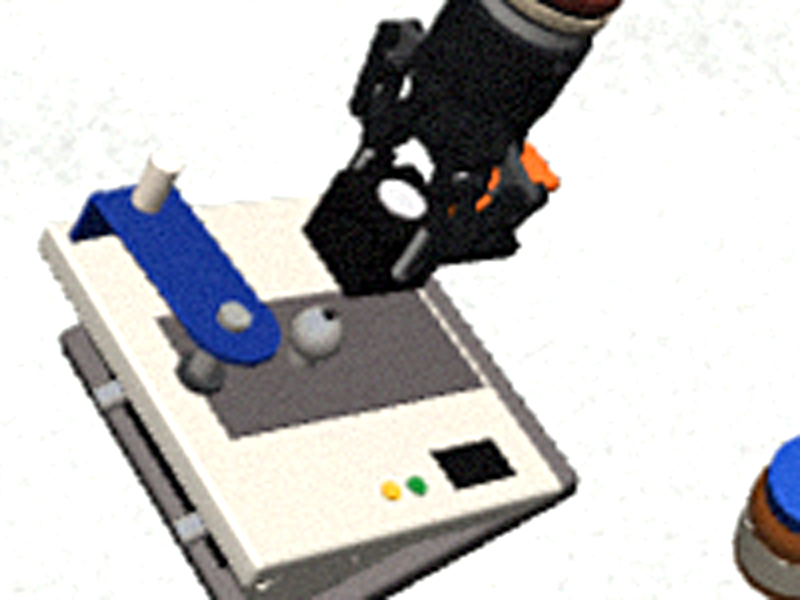

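```bash
python3 - <<'E'
from h import *
np.set_printoptions(precision=4,suppress=True)
def blob(im,sl):
    f=im.astype(float)[sl]; g=f.min(2); return g
cs={}
for n,(u,v) in [("top",(301,231.5)),("scene",(330,219))]:
    im=cv2.imread(f"pics/{n}7.png").astype(int); u0,v0=int(u)-10,int(v)-10
    f=im[v0:v0+21,u0:u0+21]; w=((f.min(2)>85)).astype(np.uint8)
    k,l,s,c=cv2.connectedComponentsWithStats(w); i=1+np.argmin(np.hypot(*(c[1:]-10).T)); e=cv2.fitEllipse(max(cv2.findContours((l==i).astype(np.uint8),0,1)[0],key=len))
    print(n,c[i]+[u0,v0],s[i][4],e[0][0]+u0,e[0][1]+v0,e[1]); cs[n]=c[i]+[u0,v0]
o=ctrl.get_obs();h=(RD.T@(o["tool_pos"]-FOOT))[2]-.015+.048
for n,b in [("scene",(308.9,252.5)),("top",(321.5,227.4))]:
    D=RD.T@(onplane(n,*cs[n],deck(0,0,h),N)-FOOT); B=RD.T@(onplane(n,*b,deck(0,0,.022),N)-FOOT); print(n,D,B,D-B)
print("tool",RD.T@(o["tool_pos"]-FOOT))
R0=Rn.from_rotvec(o["tool_rot"]).as_matrix();print("tool x in deck",RD.T@R0)
E
```

```text
top [300.8267 231.88  ] 75 300.8436756134033 231.90898323059082 (7.953858375549316, 10.121234893798828)
scene [329.9178 219.0548] 73 329.88332653045654 219.04430961608887 (6.672694683074951, 11.529446601867676)
scene [-0.0009 -0.001   0.1292] [0.0008 0.0017 0.022 ] [-0.0017 -0.0026  0.1072]
top [-0.0038 -0.0034  0.1292] [ 0.0002 -0.0007  0.022 ] [-0.004  -0.0027  0.1072]
tool [-0.0025 -0.0011  0.0962]
tool x in deck [[-0.0005 -0.0024  1.    ]
 [-0.0046  1.      0.0024]
 [-1.     -0.0046 -0.0005]]
```

```bash
python3 - <<'E'
from h import *
np.set_printoptions(precision=4,suppress=True)
P={}
for n in ["scene","top"]:
    im,d=ctrl.get_image(n); cv2.imwrite(f"pics/{n}8.png",im); o=ctrl.get_obs();P[n]=RD.T@(o["tool_pos"]-FOOT); print(P[n])
for n,(u,v),b in [("scene",(330,219),(308.9,252.5)),("top",(301,231.5),(321.5,227.4))]:
    im=cv2.imread(f"pics/{n}8.png").astype(int); u0,v0=int(u)-10,int(v)-10
    w=(im[v0:v0+21,u0:u0+21].min(2)>85).astype(np.uint8)
    k,l,s,c=cv2.connectedComponentsWithStats(w); i=1+np.argmin(np.hypot(*(c[1:]-10).T)); c=c[i]+[u0,v0]
    h=P[n][2]+.033
    D=RD.T@(onplane(n,*c,deck(0,0,h),N)-FOOT); B=RD.T@(onplane(n,*b,deck(0,0,.022),N)-FOOT); print(n,c,s[i][4],"dot",D,"ball",B,"dot-tool",D-P[n],"dot-ball",(D-B)[:2])
print(delta(deck(0,0,.08),Rt(90)))
E
```

```text
[-0.002  -0.0005  0.0969]
[-0.0018 -0.0003  0.0972]
scene [330.4026 218.987 ] 77 dot [-0.0015 -0.0004  0.1299] ball [0.0008 0.0017 0.022 ] dot-tool [0.0005 0.0001 0.033 ] dot-ball [-0.0023 -0.0021]
top [300.7808 231.274 ] 73 dot [-0.0029 -0.002   0.1302] ball [ 0.0002 -0.0007  0.022 ] dot-tool [-0.0011 -0.0018  0.033 ] dot-ball [-0.003  -0.0014]
(array([0.0172, 0.0003, 0.0018]), array([0.09, 0.01, 0.14]))
```

```bash
python3 -m handwheel '[0.3,0.01,0.0017,0.0026,0,0,0, 0.3,0.02,0.0017,0.0026,0,0,0, 0.3,0.03,0.0017,0.0026,0,0,0, 0.3,0.034,0.0017,0.0026,0,0,0, 0.3,0.034,0.0017,0.0026,0,0,0, 0.3,0.034,0.0017,0.0026,0,0,0, 0.3,0.034,0.0017,0.0026,0,0,0]'
python3 - <<'E'
from h import *
np.set_printoptions(precision=4,suppress=True)
P={};I={}
for n in ["scene","top"]:
    im,d=ctrl.get_image(n); I[n]=im;cv2.imwrite(f"pics/{n}9.png",im); o=ctrl.get_obs();P[n]=RD.T@(o["tool_pos"]-FOOT); print(P[n])
for n,b in [("scene",(308.9,252.5)),("top",(321.5,227.4))]:
    u,v=proj(n,deck(*(P[n]+[0,0,.033]))); im=I[n].astype(int); u0,v0=int(u)-10,int(v)-10
    w=(im[v0:v0+21,u0:u0+21].min(2)>85).astype(np.uint8)
    k,l,s,c=cv2.connectedComponentsWithStats(w); i=1+np.argmin(np.hypot(*(c[1:]-10).T)); c=c[i]+[u0,v0]
    h=P[n][2]+.033
    D=RD.T@(onplane(n,*c,deck(0,0,h),N)-FOOT); B=RD.T@(onplane(n,*b,deck(0,0,.022),N)-FOOT); print(n,c,s[i][4],"dot",D,"dot-tool",D-P[n],"dot-ball",(D-B)[:2])
print(delta(deck(0.001,0.0015,.06),Rt(90)))
cv2.imwrite("pics/p9.png",cv2.convertScaleAbs(cv2.resize(I["scene"][170:320,230:430],None,fx=4,fy=4,interpolation=2),alpha=1.9))
E
```

```text
t: 12.68
tool_pos: [0.5811, -0.0315, 0.1436]
tool_rot: [0.646, 0.906, -1.127]
contact_force: [-0.3, 0.6, -4.0]
opening: 0.0513
[0.0006 0.0007 0.0619]
[0.0006 0.0008 0.0621]
scene [322.7792 230.5974] 77 dot [0.001  0.0011 0.0949] dot-tool [0.0005 0.0004 0.033 ] dot-ball [ 0.0002 -0.0006]
top [308.2464 229.3768] 69 dot [-0.0002 -0.0006  0.0951] dot-tool [-0.0008 -0.0014  0.033 ] dot-ball [-0.0004  0.0001]
(array([0.0021, 0.0007, 0.0004]), array([0.09, 0.  , 0.21]))
```

View pics/p9.png

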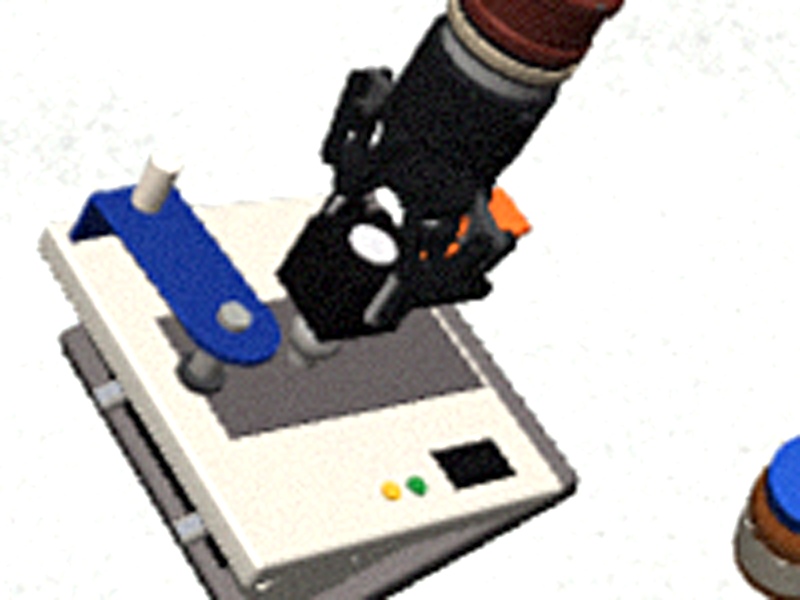

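Picture: the coupler is centred over the ball, dot at scene (322.8,230.6) and within 1 mm of the ball in both views. I'll descend slowly by feel.

```bash
python3 -m handwheel '[0.3,0.0015,0,0,0,0,0, 0.3,0.003,0,0,0,0,0, 0.3,0.0045,0,0,0,0,0, 0.3,0.006,0,0,0,0,0, 0.3,0.0075,0,0,0,0,0, 0.3,0.009,0,0,0,0,0]'
python3 -m handwheel '[0.3,0.0015,0,0,0,0,0, 0.3,0.003,0,0,0,0,0, 0.3,0.0045,0,0,0,0,0, 0.3,0.0045,0,0,0,0,0]'
python3 - <<'E'
from h import *
st()
E
```

```text
t: 13.28
tool_pos: [0.5824, -0.0358, 0.1355]
tool_rot: [0.646, 0.907, -1.127]
contact_force: [-0.6, -0.0, -3.7]
opening: 0.0513
t: 13.62
tool_pos: [0.5829, -0.038, 0.1314]
tool_rot: [0.646, 0.907, -1.128]
contact_force: [0.5, 0.0, -3.9]
opening: 0.0516
t 13.62 q [ 0.04 -0.    1.91 -0.56  1.14 -0.08] p [ 0.5829 -0.038   0.1314] F [ 0.5  0.  -3.9] op 0.0516
deck [0.0002 0.0002 0.0477]
```

```bash
python3 -m handwheel '[0.3,0.0015,0.0005,0.0005,0,0,0, 0.3,0.003,0.0005,0.0005,0,0,0, 0.3,0.0045,0.0005,0.0005,0,0,0, 0.3,0.006,0.0005,0.0005,0,0,0, 0.3,0.0075,0.0005,0.0005,0,0,0, 0.3,0.009,0.0005,0.0005,0,0,0]'
python3 -m handwheel '[0.3,0.0015,0,0,0,0,0, 0.3,0.003,0,0,0,0,0, 0.3,0.0045,0,0,0,0,0, 0.3,0.006,0,0,0,0,0, 0.3,0.0075,0,0,0,0,0, 0.3,0.009,0,0,0,0,0]'
python3 - <<'E'
from h import *
st()
E
```

```text
t: 14.12
tool_pos: [0.5851, -0.0424, 0.1242]
tool_rot: [0.646, 0.906, -1.127]
contact_force: [-0.3, 1.0, -3.4]
opening: 0.0512
t: 14.62
tool_pos: [0.5865, -0.0467, 0.1164]
tool_rot: [0.646, 0.906, -1.127]
contact_force: [-0.0, 0.8, -4.6]
opening: 0.0514
t 14.62 q [ 0.02  0.02  1.91 -0.56  1.11 -0.07] p [ 0.5865 -0.0467  0.1164] F [-0.   0.8 -4.6] op 0.0514
deck [0.0008 0.0008 0.03  ]
```

Underside is at about 15 mm, and there is no contact yet.

```bash
python3 -m handwheel '[0.3,0.0015,0,0,0,0,0, 0.3,0.003,0,0,0,0,0, 0.3,0.0045,0,0,0,0,0, 0.3,0.006,0,0,0,0,0, 0.3,0.0075,0,0,0,0,0, 0.3,0.0085,0,0,0,0,0]'
python3 -m handwheel '[0.3,0.001,0,0,0,0,0, 0.3,0.002,0,0,0,0,0]'
python3 - <<'E'
from h import *
st()
E
```

```text
t: 15.12
tool_pos: [0.5878, -0.0508, 0.1089]
tool_rot: [0.646, 0.906, -1.127]
contact_force: [-0.0, 0.9, -4.2]
opening: 0.0513
t: 15.28
tool_pos: [0.5881, -0.0516, 0.1073]
tool_rot: [0.646, 0.906, -1.127]
contact_force: [-0.1, 0.0, -3.7]
opening: 0.0511
t 15.28 q [ 0.01  0.03  1.92 -0.57  1.09 -0.07] p [ 0.5881 -0.0516  0.1073] F [-0.1  0.  -3.7] op 0.0511
deck [0.0008 0.0008 0.0196]
```

```bash
python3 -m handwheel '[0.3,0.0008,0,0,0,0,0, 0.3,0.0016,0,0,0,0,0]';python3 -m handwheel '[0.3,0.0007,0,0,0,0,0, 0.3,0.0014,0,0,0,0,0]';python3 -m handwheel '[0.3,0.0005,0,0,0,0,0, 0.3,0.001,0,0,0,0,0]'
python3 - <<'E'
from h import *
st()
E
```

```text
t: 15.45
tool_pos: [0.5884, -0.0524, 0.106]
tool_rot: [0.646, 0.906, -1.127]
contact_force: [-0.1, 0.5, -3.3]
opening: 0.0511
t: 15.62
tool_pos: [0.5886, -0.053, 0.1048]
tool_rot: [0.646, 0.906, -1.127]
contact_force: [-0.7, -0.3, -4.4]
opening: 0.051
t: 15.78
tool_pos: [0.5888, -0.0535, 0.1039]
tool_rot: [0.646, 0.906, -1.127]
contact_force: [-0.3, -0.2, -3.1]
opening: 0.0511
t 15.78 q [ 0.01  0.04  1.92 -0.57  1.09 -0.07] p [ 0.5888 -0.0535  0.1039] F [-0.3 -0.2 -3.1] op 0.0511
deck [0.0008 0.0008 0.0156]
```

```bash
python3 -m handwheel '[0.3,0.0005,0,0,0,0,0, 0.3,0.001,0,0,0,0,0]';python3 -m handwheel '[0.3,0.0005,0,0,0,0,0, 0.3,0.001,0,0,0,0,0]'
python3 - <<'E'
from h import *
st()
E
```

```text
t: 15.95
tool_pos: [0.5889, -0.054, 0.1031]
tool_rot: [0.646, 0.906, -1.127]
contact_force: [-0.8, 1.8, -1.2]
opening: 0.0509
t: 16.12
tool_pos: [0.5889, -0.054, 0.103]
tool_rot: [0.646, 0.907, -1.128]
contact_force: [-6.6, 4.8, 5.0]
opening: 0.0509
t 16.12 q [ 0.01  0.04  1.92 -0.57  1.09 -0.07] p [ 0.5889 -0.054   0.103 ] F [-6.6  4.8  5. ] op 0.0509
deck [0.0008 0.0008 0.0146]
```

```bash
python3 -m handwheel '[0.3,0.0004,0,0,0,0,0, 0.3,0.0004,0,0,0,0,0]'
python3 -m handwheel '[0.4,0,0,0,0,0,0, 0.6,0,0,0,0,0,0, 0.7,0,0,0,0,0,0, 0.8,0,0,0,0,0,0, 0.9,-0.001,0,0,0,0,0, 0.95,-0.001,0,0,0,0,0, 1,-0.001,0,0,0,0,0, 1,-0.001,0,0,0,0,0]'
python3 - <<'E'
from h import *
st()
im,d=ctrl.get_image("scene"); cv2.imwrite("pics/scene10.png",im)
cv2.imwrite("pics/p10.png",cv2.convertScaleAbs(cv2.resize(im[170:320,230:430],None,fx=4,fy=4,interpolation=2),alpha=1.9))
E
```

```text
t: 16.28
tool_pos: [0.589, -0.054, 0.103]
tool_rot: [0.646, 0.907, -1.128]
contact_force: [-6.4, 4.8, 3.9]
opening: 0.0516
t: 16.95
tool_pos: [0.5891, -0.0543, 0.1029]
tool_rot: [0.646, 0.906, -1.127]
contact_force: [-0.3, 0.4, 0.1]
opening: 0.0854
t 16.95 q [ 0.01  0.04  1.92 -0.57  1.08 -0.07] p [ 0.5891 -0.0543  0.1029] F [-0.3  0.4  0.1] op 0.0854
deck [0.001  0.0009 0.0143]
```

View pics/p10.png

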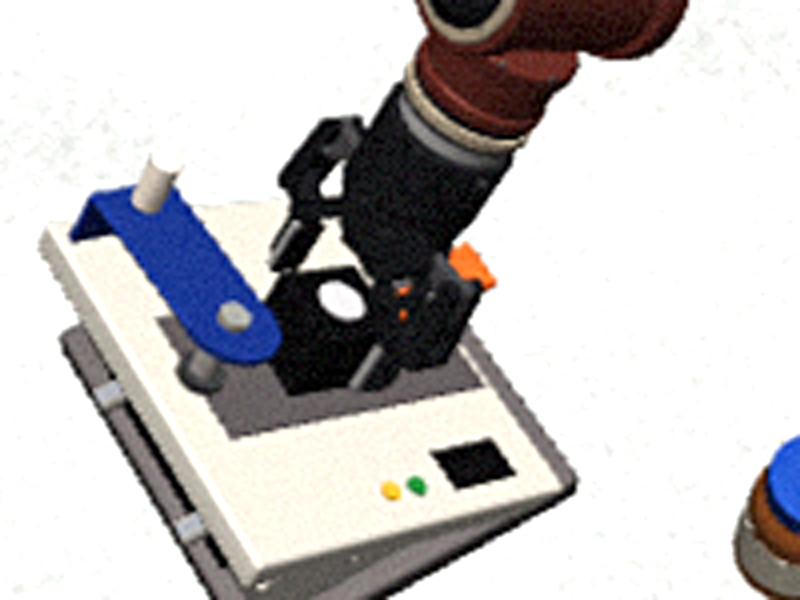

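```bash
python3 -m handwheel '[1,-0.01,0,0,0,0,0, 1,-0.025,0,0,0,0,0, 1,-0.05,0,0,0,0,0, 1,-0.08,0,0,0,0,0, 1,-0.11,0,0,0,0,0, 1,-0.12,0,0,0,0,0, 0,-0.12,0,-0.03,0,0,0, 0,-0.12,0,-0.06,0,0,0, 0,-0.12,0,-0.097,0,0,0, 0,-0.12,0,-0.098,0,0,0, 0,-0.12,0,-0.098,0,0,0, 0,-0.12,0,-0.098,0,0,0]' 30
python3 - <<'E'
from h import *
np.set_printoptions(precision=4,suppress=True)
st(); print(delta(deck(-.097,0,.085),Rt(90)))
I={}
for n in ["scene","top"]:
    I[n],d=ctrl.get_image(n);cv2.imwrite(f"pics/{n}11.png",I[n])
a=I["top"][180:280,240:400];b=I["scene"][190:310,240:400]
cv2.imwrite("pics/p11.png",cv2.convertScaleAbs(np.hstack([cv2.resize(a,(400,250)),cv2.resize(b,(400,300))[:250]]),alpha=1.9))
E
```

```text
t: 18.0
tool_pos: [0.5432, 0.083, 0.1576]
tool_rot: [0.645, 0.906, -1.127]
contact_force: [0.3, 0.3, 0.3]
opening: 0.0122
t 18.0 q [ 0.27 -0.04  1.9  -0.55  1.3   0.1 ] p [0.5432 0.083  0.1576] F [0.3 0.3 0.3] op 0.0122
deck [-0.097   0.0011  0.1341]
(array([ 0.0491, -0.0009, -0.0001]), array([0.15, 0.02, 0.27]))
```

View pics/p11.png

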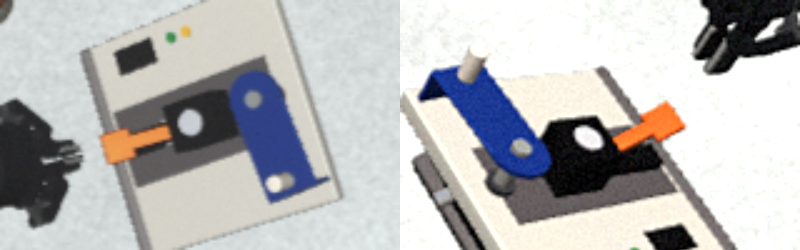

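The coupler sits flat with its tongue down the slope and the lever raised (orange pad at crop (117,145) in top). I'll press the pad now.

```bash
python3 -m handwheel '[0,0.015,-0.001,0,0,0,0, 0,0.03,-0.001,0,0,0,0, 0,0.042,-0.001,0,0,0,0, 0,0.05,-0.001,0,0,0,0, 0,0.053,-0.001,0,0,0,0, 0,0.056,-0.001,0,0,0,0, 0,0.059,-0.001,0,0,0,0, 0,0.062,-0.001,0,0,0,0, 0,0.065,-0.001,0,0,0,0, 0,0.068,-0.001,0,0,0,0, 0,0.071,-0.001,0,0,0,0]'
python3 -m handwheel '[0,0.003,0,0,0,0,0, 0,0.006,0,0,0,0,0, 0,0.009,0,0,0,0,0, 0,0.012,0,0,0,0,0]'
python3 - <<'E'
from h import *
st()
E
```

```text
t: 19.02
tool_pos: [0.5536, 0.0498, 0.0965]
tool_rot: [0.647, 0.906, -1.126]
contact_force: [-0.8, 3.7, 1.1]
opening: -0.0001
t: 19.35
tool_pos: [0.5551, 0.0433, 0.0856]
tool_rot: [0.646, 0.906, -1.127]
contact_force: [-0.6, 0.9, 1.0]
opening: -0.0
t 19.35 q [ 0.19  0.04  1.95 -0.57  1.15  0.11] p [0.5551 0.0433 0.0856] F [-0.6  0.9  1. ] op -0.0
deck [-0.0971 -0.0002  0.051 ]
```

```bash
python3 -m handwheel '[0,0.002,0,0,0,0,0, 0,0.004,0,0,0,0,0, 0,0.006,0,0,0,0,0, 0,0.008,0,0,0,0,0, 0,0.01,0,0,0,0,0, 0,0.012,0,0,0,0,0]'
python3 -m handwheel '[0,0.0015,0,0,0,0,0, 0,0.003,0,0,0,0,0, 0,0.0045,0,0,0,0,0]'
python3 - <<'E'
from h import *
st()
E
```

```text
t: 19.85
tool_pos: [0.5569, 0.0377, 0.0752]
tool_rot: [0.646, 0.906, -1.127]
contact_force: [-0.6, 1.7, 1.3]
opening: -0.0001
t: 20.1
tool_pos: [0.5576, 0.0356, 0.0714]
tool_rot: [0.646, 0.906, -1.127]
contact_force: [-1.4, 1.7, 0.5]
opening: -0.0
t 20.1 q [ 0.18  0.06  1.95 -0.58  1.12  0.11] p [0.5576 0.0356 0.0714] F [-1.4  1.7  0.5] op -0.0
deck [-0.0973 -0.0004  0.0346]
```

```bash
python3 -m handwheel '[0,0.001,0,0,0,0,0, 0,0.002,0,0,0,0,0, 0,0.003,0,0,0,0,0]'
python3 -m handwheel '[0,0.001,0,0,0,0,0, 0,0.002,0,0,0,0,0]'
python3 -m handwheel '[0,0.0007,0,0,0,0,0, 0,0.0014,0,0,0,0,0]'
python3 - <<'E'
from h import *
st()
E
```

```text
t: 20.35
tool_pos: [0.558, 0.0342, 0.0688]
tool_rot: [0.646, 0.906, -1.127]
contact_force: [-0.7, 1.6, 1.6]
opening: -0.0005
t: 20.52
tool_pos: [0.5583, 0.0332, 0.0671]
tool_rot: [0.646, 0.906, -1.127]
contact_force: [-0.8, 1.9, 0.4]
opening: -0.0004
t: 20.68
tool_pos: [0.5586, 0.0326, 0.066]
tool_rot: [0.646, 0.906, -1.127]
contact_force: [-2.4, 3.8, 5.7]
opening: -0.0001
t 20.68 q [ 0.17  0.07  1.96 -0.59  1.11  0.11] p [0.5586 0.0326 0.066 ] F [-2.4  3.8  5.7] op -0.0001
deck [-0.0972 -0.0004  0.0284]
```

```bash
python3 -m handwheel '[0,0.0007,0,0,0,0,0, 0,0.0014,0,0,0,0,0]'
python3 -m handwheel '[0,0.0005,0,0,0,0,0, 0,0.0008,0,0,0,0,0]'
python3 - <<'E'
from h import *
st()
E
```

```text
t: 20.85
tool_pos: [0.5588, 0.0326, 0.0658]
tool_rot: [0.647, 0.907, -1.128]
contact_force: [-7.9, 9.4, 11.0]
opening: 0.0002
t: 21.02
tool_pos: [0.5588, 0.0325, 0.0657]
tool_rot: [0.647, 0.907, -1.128]
contact_force: [-9.8, 9.7, 13.9]
opening: 0.0003
t 21.02 q [ 0.17  0.07  1.95 -0.58  1.11  0.11] p [0.5588 0.0325 0.0657] F [-9.8  9.7 13.9] op 0.0003
deck [-0.0972 -0.0001  0.0281]
```

At the firm stop, about 18 N. I'll lift off and check.

```bash
python3 -m handwheel '[0,-0.003,0,0,0,0,0, 0,-0.01,0,0,0,0,0, 0,-0.03,0,0,0,0,0, 0,-0.06,0,0,0,0,0, 0,-0.1,0,0,0,0,0, 0,-0.13,0,-0.03,0,0,0, 0,-0.16,0,-0.06,0,0,0, 0,-0.18,0,-0.09,0,0,0, 0,-0.18,0,-0.12,0,0,0, 0,-0.18,0,-0.12,0,0,0, 0,-0.18,0,-0.12,0,0,0]'
python3 - <<'E'
from h import *
np.set_printoptions(precision=4,suppress=True)
st()
I={}
for n in ["scene","top"]:
    I[n],d=ctrl.get_image(n);cv2.imwrite(f"pics/{n}12.png",I[n])
a=I["top"][180:280,240:400];b=I["scene"][190:310,240:400]
cv2.imwrite("pics/p12.png",cv2.convertScaleAbs(np.vstack([cv2.resize(a,(640,300)),cv2.resize(b[:,:],(640,300))]) if 0 else np.hstack([cv2.resize(a,(400,250),interpolation=2),cv2.resize(b,(400,300),interpolation=2)[:250]]),alpha=1.9))
cv2.imwrite("pics/p12b.png",cv2.convertScaleAbs(cv2.resize(I["scene"][210:300,270:380],None,fx=6,fy=6,interpolation=2),alpha=1.9))
# dot position
for n,thr in (("scene",85),("top",85)):
    u,v=proj(n,deck(0,0,.048)); u0,v0=int(u)-10,int(v)-10
    w=(I[n].astype(int)[v0:v0+21,u0:u0+21].min(2)>thr).astype(np.uint8)
    k,l,s,c=cv2.connectedComponentsWithStats(w); i=1+np.argmin(np.hypot(*(c[1:]-10).T)); c=c[i]+[u0,v0]
    print(n,c,s[i][4],RD.T@(onplane(n,*c,deck(0,0,.048),N)-FOOT))
    hsv=cv2.cvtColor(I[n],cv2.COLOR_BGR2HSV); m=cv2.inRange(hsv,(3,150,80),(18,255,255)); b=np.zeros_like(m); u,v=proj(n,deck(-.09,0,.03)); b[int(v)-25:int(v)+25,int(u)-30:int(u)+30]=1; m*=b
    k,l,s,cc=cv2.connectedComponentsWithStats(m); i=1+np.argmax(s[1:,4]); ys,xs=np.nonzero(l==i)
    Q=np.array([RD.T@(onplane(n,x,y,deck(0,0,.029),N)-FOOT) for x,y in zip(xs,ys)]); print("lever",s[i][4],"x range",Q[:,0].min(),Q[:,0].max(),"y",Q[:,1].min(),Q[:,1].max())
E
```

```text
t: 21.93
tool_pos: [0.4968, 0.2162, 0.1591]
tool_rot: [0.642, 0.907, -1.126]
contact_force: [-0.0, -0.5, 0.1]
opening: 0.0
t 21.93 q [ 0.53  0.02  1.83 -0.52  1.43  0.31] p [0.4968 0.2162 0.1591] F [-0.  -0.5  0.1] op 0.0
deck [-0.2183 -0.0004  0.2059]
scene [314.8056 244.6806] 72 [-0.0025  0.0013  0.048 ]
lever 159 x range -0.11143457520003665 -0.050342723782962284 y -0.011208902177009716 0.02269499080588399
top [315.4776 228.5672] 67 [-0.0046 -0.0005  0.048 ]
lever 181 x range -0.1149178607688332 -0.04262866037393765 y -0.015220346330452451 0.016584814949388536
```

View pics/p12.png

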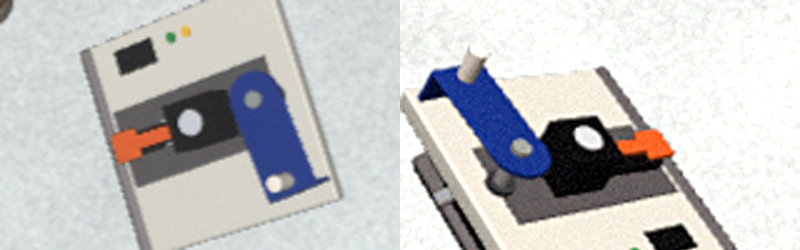

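View pics/p12b.png

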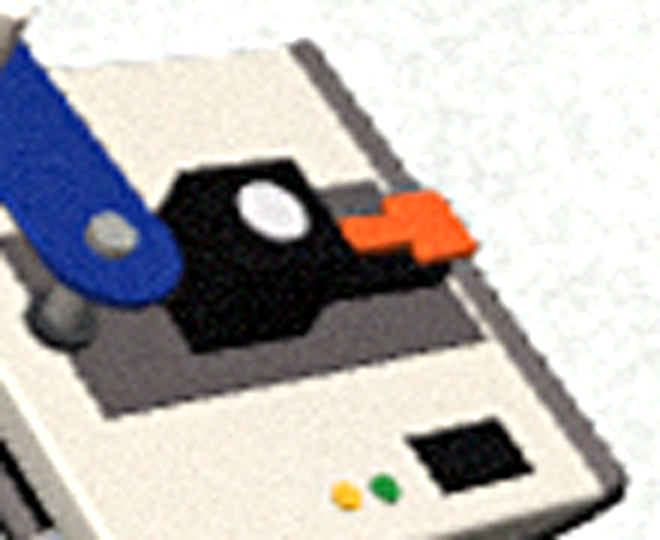

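```bash
python3 -c "
from station import ctrl
print(ctrl.finish_job())"
```

```text
the job is handed in; nothing more can be done
None
```

The job is handed in, at about 22 s on the robot's clock. The blue cover is fully aside, the black coupler is on the ball, and the lever is pressed down.

**What I did**
- **Cover:** I pushed the knob round with closed fingers until it met the stop. The force rose to 16 N with no further motion.
- **Coupler:** I gripped the black coupler by its plain sides and lined it up over the ball to within 1 mm in both views. I lowered it by feel, and it touched the deck at about 11 N with the lever still up, then let go.
- **Lever:** Only then did I press the pad down to its stop, at about 18 N, and back the arm away.

**Last checks**
- **Cover:** The knob measured 1.66 rad just after the push, against the 1.65 stop. It is at the same pixel in the last pictures.
- **Coupler:** It reached the deck at about its nominal height (TCP 14.6 mm above the deck, 15 mm expected). Its tongue points down the slope.
- **Lever:** At the stop its upper face was at 28 mm, against 29 mm nominal. The last pictures show it lying parallel to the tongue.
- **Contact:** The wrist force is zero with the arm clear. I did not knowingly touch the jar, beaker, tray or yellow look-alike, but I did not measure them again at the end.

**Checks that disagreed**
- After release, the coupler's centre measures 3–5 mm down the slope from the ball. That is about the socket's 3 mm play on the ball plus camera error.
- Triangulated heights from the two cameras read 3–6 mm low, so I used the known heights instead.

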